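# Unbolt the vise's dust hood and hold it up at 50 degrees

## Task

The watchmaker across the bench needs both hands on the diver's watch in the vise. Slide the brass-post bolt that locks the clear dust hood all the way back to its stop while the hood is still shut, then raise the hood by its red bar to 50 degrees from shut (within 5 degrees) and finish still holding it steady there with the gripper: its spring shuts it if you let go. Leave the bowl, glass dome, caseback opener and spring bar tool where they are.

Things in the scene. Friction and masses are not known exactly. Their poses are not given: they have to be found in the camera images.
- station: Fixed grey base plate, 185 x 280 x 15 mm, on the bench, carrying the vise with the watch, the hood and the bolt. Origin on the bench surface; in this frame the plate runs from x -100 to +85 and y -90 to +190 mm. +x points to the hood's front (red bar side), away from the robot within 20 degrees; z up. The vise and watch lie under the shut hood.
- hood_hinge (a point): Centre of the hood's hinge axis, at the robot's side of the plate: 75 mm behind the station origin in -x, 22 mm above the bench. The axis is level, along the station's y. Fixed.
- hood (a joint): Opening angle of the clear hood, rad: 0 shut, grows as its front rises (50 degrees = 0.873), stop at 1.5. Box open below: 125 mm from hinge to front, 140 wide, top 75 above the bench when shut. Weight and a spring shut it from any angle; 1.5 to 3.5 N up at the red bar holds it. While the bolt is forward, its nose over a steel tab on the hood's front blocks it (2 degrees of play).
- hood_bar (a point): Centre of the red round grip bar: 10 mm diameter, 68 long, parallel to the hinge, on two legs at its ends (58 between them), with a 46 mm free gap to the hood's front. Hood shut: 175 mm out from and 23 above the hinge (45 above the bench); it swings up and towards the robot on a 176.5 mm radius. Pinched from above, it turns between the pads as the hood swings.
- bolt (a joint): Travel of the steel locking bolt, m: 0 fully forward (hood locked), 0.045 at its back stop. Slides along the station's +y, friction about 1.5 N, stays where it is left. The hood is free from about 0.025 on.
- bolt_post (a point): Top centre of the bolt's upright brass post, 14 mm diameter; it sticks 48 mm up out of the bolt, top 85.5 mm above the bench. At bolt 0 it is at x +62, y +115 mm in the station frame and moves to y +160. The two steel guides beside it, at y +88 and +187 mm, are 10 mm wide and 44 mm high above the bench.
- bowl: Bystander: cork-lined dark wood bowl, 90 mm across, 36 mm high, origin under its centre.
- dome: Bystander: glass dome cover with a knob, 92 mm across, 88 mm high, origin under its centre.
- opener: Bystander: black anodised caseback opener lying flat, about 110 mm long (own y), 46 mm wide, 14 mm high, origin under its middle.
- springbar_tool: Bystander: yellow plastic spring bar tool lying flat, about 113 mm long (own y), 12 mm thick, origin under the handle's middle.

How it is judged:
By the outcome, as a careful person would: the job done as asked, in the order asked, and still so for the second after the job is handed in, while the arm keeps its last pose, push and grip.
It also fails if it takes over 48 s, if anything falls off the work surface, if the arm or the gripper's body presses on something with over 40 N, if the wrist force passes 120 N, or if a joint passes its speed limit or range.

## Robot

A 6-joint arm with a two-finger parallel gripper is mounted at the origin on the work surface. World frame = base frame: x ahead of the robot, y to its left, z up, the work surface at z = 0. Lengths are in m, angles in degrees, forces in N, time in s.
With the tool pointing down it reaches from about 0.3 to 0.75 m from the base axis. Payload 8.5 kg.
Tool frame: the origin (TCP) lies midway between the tips of the shut fingers; the grasp point (between the pads) lies 19 mm behind it; z points along the fingers, y is the line along which they close (so a half turn about z gives the same grasp; the last joint's range is limited). The gripper opens to 85 mm and grips with 20 to 120 N. Pads are 22 mm wide; open, the fingers measure 114 mm over their backs; the gripper's body (76 mm by 85 mm) begins 54 mm behind the grasp point. The pads swing forward as they close: fully open they stand 13 mm farther back than shut.
Start: joints at [-84.987, 21.807, 74.336, -0, 83.858, -12.336], TCP at [0.164, -0.525, 0.231] pointing down, gripper open.
Joint ranges: [-178.18, 178.18], [-50.72, 133.34], [12.68, 142.11], [-81.47, 261.47], [9.98, 163.14], [-165.26, 165.26]. Speed limits (degrees/s): [136.94, 136.94, 180, 180, 180, 180].

## Interface

Orientations are given as a 3x3 rotation matrix whose columns are the frame's x, y, z axes.
In Python, from rig import env, get_image, close_job gives the robot as it stands.
- The arm moves only by the tool step_arm, never from a script. Its argument "targets" is a list of rows, each a list of 2 entries, a list of its own where there are three numbers: the shift along the tool's x, y, z as a fraction of full scale, then the turn, a rotation vector about the tool's x, y, z as a fraction of full scale. In form: [[[x, y, z], [wx, wy, wz]], ...]. A call has 1 to 10 rows; each row is the pose to reach, as a shift and turn from the pose commanded when the call began, along the tool's axes at that moment; what a row does not reach only later rows make up. Full scale, the value 1, is 0.3 m for a shift and 45 degrees for a turn. A row lasts 1/12 s, in which the tool goes at most 41.7 mm and 7.16 degrees, less where a joint would pass 70% of its speed; a pose out of reach is approached as far as the arm can. A call with a number of a shift or a turn outside -1 to 1 is refused whole. A call with a gripper value outside its range is refused whole. "jaw" is the finger opening in mm, from 0 to 85.4, set as the call begins (left out, the last holds). The fingers move at their own pace and stop on an object; "grip_force" is the grip in N (left out, the last holds). Time passes only in rows, so rows that repeat a pose let the fingers close. It gives the time, the measured TCP pose, the force, the opening and the grip force at its end, in the units of the state.
- env.observe(): the state, without advancing time (a new reading comes with each control period).
- get_image(name): name is "scene" or "top"; returns a dict with "img" (384x512x3 uint8, red, green, blue), "z_map" (384x512 float32, m along the optical axis (not along the pixel's ray), 0 where there is no reading), "intrinsics" (3x3 intrinsics, pixels), "D" ([k1, k2, p1, p2, k3] as OpenCV has them; the pictures are not rectified), "rvec" (rotation vector, rad) and "tvec" (3), from world to camera coordinates, as OpenCV has them. Camera axes: x right, y down, z forward; pixel columns grow to the right and rows downward; lengths in m; the calibration is good to about 2 mm. A picture is of the moment at which its call begins.
- close_job(): hands the job in; it is judged then, once.
The state is a dict: "time_s": time; "q": joint angles; "qvel": joint speeds; "joint_efforts": joint torques, N m; "position": TCP position; "tool_rot": TCP orientation; "ft_force": force on the tool from outside, world axes, zero at the start; "wrist_torque": the same for the moment, N m; "grip_width": finger opening in m; "gripper_force": force on a finger pad.
Only numpy, scipy, OpenCV 4.12 (cv2) and the standard library are available. Lean on these libraries where they do the work, as an engineer would, in place of code of your own. Each camera call takes 0.05 s, during which the arm holds its last target. There are 200 camera calls.

## Working session

There is one attempt and no reset: what is moved stays moved. The work goes in short steps, Python scripts to look and compute and a tool call to move; the robot and the scene stay as the last step left them, time stands still between calls to the robot, and variables do not carry over. Pictures are saved under pics/ and viewed, at most 10 in all, crops included, and the job is handed in when it is done.

Besides the shell and the picture viewer there is one more tool, called after "Call:" by a JSON object that holds its "op" and its "data", one argument or row to a line. step_arm: Moves the arm, as the interface text tells. Its arguments: {"type":"object","properties":{"targets":{"type":"array","items":{"type":"array"}},"jaw":{"type":"number"},"grip_force":{"type":"number"}},"required":["targets"]}

```bash
mkdir -p pics; ls
cat > h.py <<'E'
import numpy as np, cv2
from rig import env, get_image, close_job
def snap(n,f):
    d=get_image(n); np.savez('pics/'+f+'.npz',**{k:np.asarray(v) for k,v in d.items()})
    cv2.imwrite('pics/'+f+'.png',d['img'][:,:,::-1]); return d
def load(f): return np.load('pics/'+f+'.npz')
def ray(d,u,v):
    p=cv2.undistortPoints(np.array([[[u,v]]],float),d['intrinsics'],d['D'])[0,0]
    R=cv2.Rodrigues(d['rvec'])[0]; t=np.ravel(d['tvec'])
    return -R.T@t, R.T@np.array([p[0],p[1],1.0])
def dep(d,u,v):
    o,r=ray(d,u,v); return o+r*d['z_map'][int(round(v)),int(round(u))]
def atz(d,u,v,z):
    o,r=ray(d,u,v); return o+r*(z-o[2])/r[2]
def tri(d1,p1,d2,p2):
    a,r=ray(d1,*p1); b,s=ray(d2,*p2)
    x=np.linalg.lstsq(np.c_[r,-s],b-a,rcond=None)[0]
    P,Q=a+r*x[0],b+s*x[1]; return (P+Q)/2, np.linalg.norm(P-Q)
def proj(d,X):
    return cv2.projectPoints(np.atleast_2d(np.array(X,float)),d['rvec'],d['tvec'],d['intrinsics'],d['D'])[0][:,0]
E
python3 - <<'E'
from h import *
a=snap('scene','s0')['img'];b=snap('top','t0')['img']
for n,i in(('s',a),('t',b)): cv2.imwrite(f'pics/{n}0b.png',cv2.resize(i[:,:,::-1],(800,600),interpolation=cv2.INTER_CUBIC))
for f in('s0','t0'):
    d=load(f);print(f,ray(d,256,192))
o=env.observe();print(o['position'],o['tool_rot'],o['ft_force'],o['grip_width'],o['time_s'])
E
```

```text
pics
s0 (array([1.27466333, 0.32592665, 0.63974029]), array([-0.70430621, -0.43428134, -0.56176426]))
t0 (array([ 0.38775725, -0.07489637,  1.26836767]), array([ 0.18537357, -0.01146849, -0.98266569]))
[ 0.16397731 -0.52471759  0.23077783] [[ 9.54495682e-01  2.98224710e-01 -1.23041302e-04]
 [ 2.98224609e-01 -9.54494814e-01  1.31616333e-03]
 [ 2.75070144e-04 -1.29296616e-03 -9.99999126e-01]] [-0.50450534 -0.25705569 -0.32916507] 0.08539789927314269 0.1
```

View pics/s0b.png

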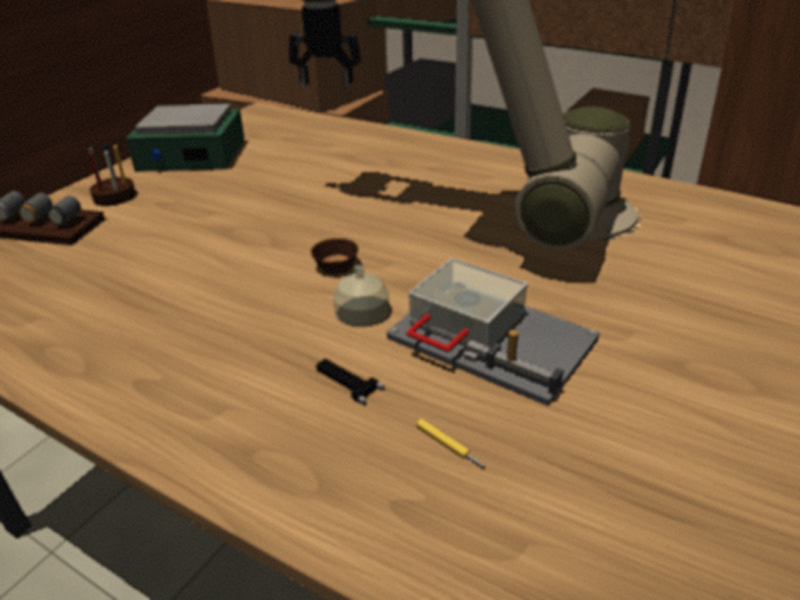

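View pics/t0b.png

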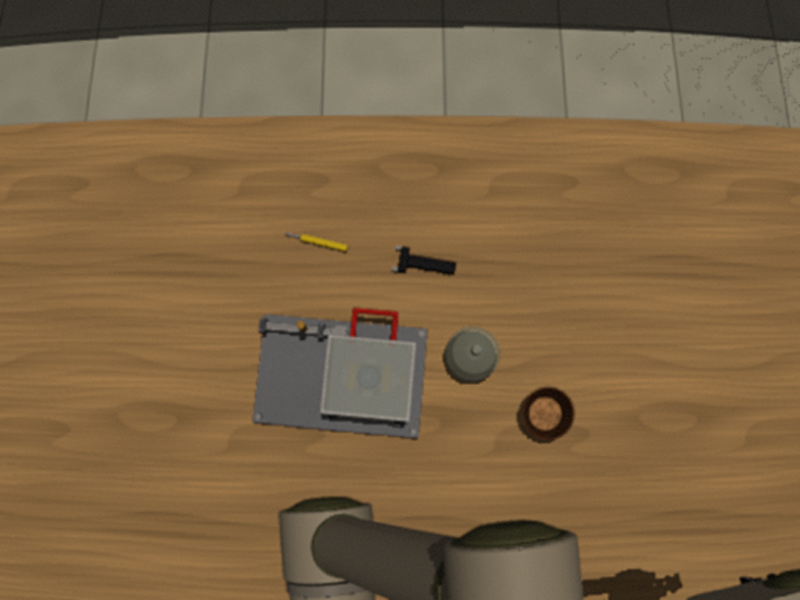

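The scene view shows the hood near (467,300), its red bar at about (437,343) and the brass post at (513,345). In the top view (800 px scale) the bar is at (375,312), the post at (302,326) and the dome at (471,355). The opener and yellow tool lie beyond the plate. Next I'll enlarge both views.

Run:
```python
from h import *
t=cv2.imread('pics/t0.png')[190:290,155:288];s=cv2.imread('pics/s0.png')[160:260,245:388]
cv2.imwrite('pics/tc.png',cv2.resize(t,None,fx=6,fy=6,interpolation=cv2.INTER_CUBIC))
cv2.imwrite('pics/sc.png',cv2.resize(s,None,fx=5.5,fy=5.5,interpolation=cv2.INTER_CUBIC))
```

```text
(no output)
```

View pics/tc.png

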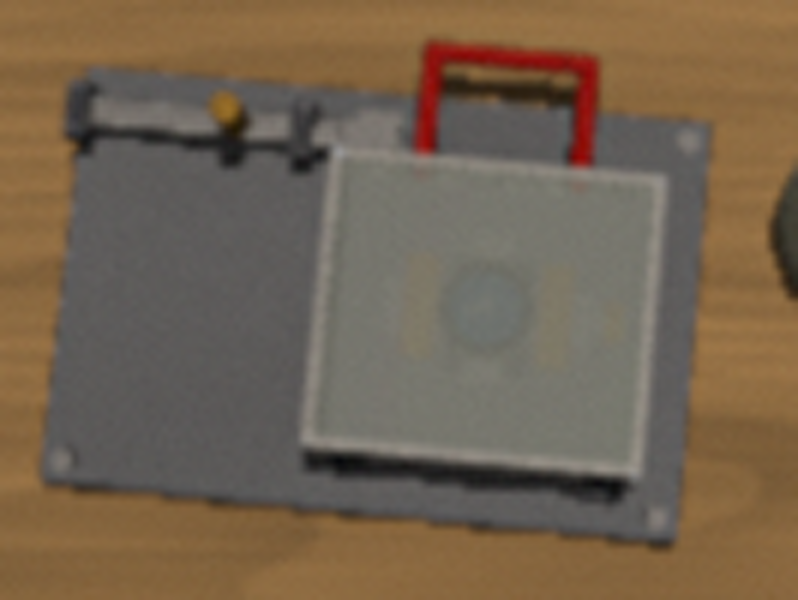

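View pics/sc.png

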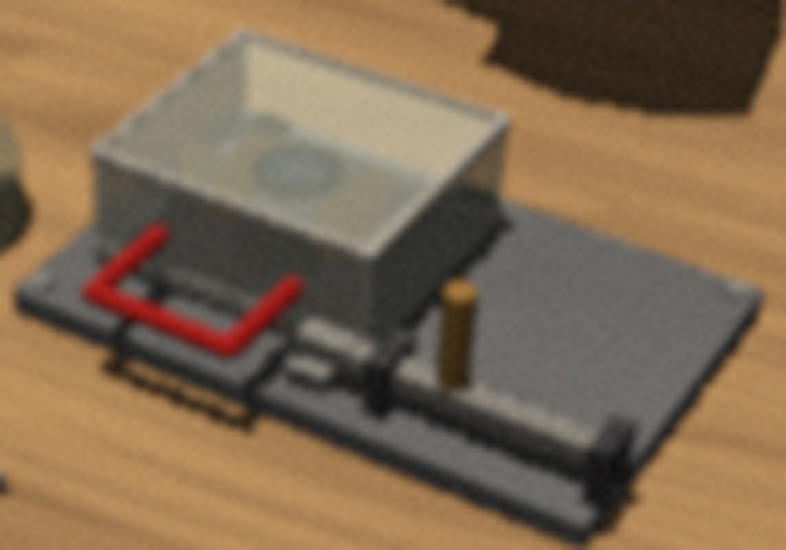

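The top crop shows the bar ends at (430,50) and (597,62), and the post top at (225,105). The plate corners are (88,68), (712,122), (672,542) and (45,485). In the scene crop the bar ends are (97,288) and (230,343), the post top is (460,289), and the hood's top corners are (240,35), (505,118), (370,252) and (97,150).

```bash
cat > fit.py <<'E'
from h import *
from scipy.optimize import least_squares
T,S=load('t0'),load('s0')
tp=lambda u,v:((u+.5)/6-.5+155,(v+.5)/6-.5+190)
sp=lambda u,v:((u+.5)/5.5-.5+245,(v+.5)/5.5-.5+160)
for n,a,b in[('post',tp(225,105),sp(460,289)),('bar+',tp(430,51),sp(230,343)),('bar-',tp(596,64),sp(97,288)),
 ('hoodFL',tp(338,152),sp(370,252)),('hoodFR',tp(665,178),sp(97,150)),('hoodBL',tp(305,440),sp(505,118)),('hoodBR',tp(638,475),sp(240,35))]:
    P,e=tri(T,a,S,b); print(n,P.round(4),'gap',round(e,4),'depth',dep(T,*a).round(4),dep(S,*b).round(4))
C=[(.085,.19,.015),(.085,-.09,.015),(-.1,-.09,.015),(-.1,.19,.015)]
X=np.array(C+[(.062,.115,.0855),(.1,.031,.045),(.1,-.031,.045),(.05,.07,.075),(.05,-.07,.075),(-.075,.07,.075),(-.075,-.07,.075)])
UT=[tp(*p) for p in[(88,68),(712,122),(672,542),(45,485),(225,105),(430,51),(596,64),(338,152),(665,178),(305,440),(638,475)]]
US=[sp(*p) for p in[(585,533),(18,292),(762,295),(460,289),(230,343),(97,288),(370,252),(97,150),(505,118),(240,35)]]
iS=[0,1,3,4,5,6,7,8,9,10]
def W(p):
    c,s=np.cos(p[2]),np.sin(p[2]); return X@np.array([[c,-s,0],[s,c,0],[0,0,1]]).T+[p[0],p[1],0]
def f(p): return np.r_[(proj(T,W(p))-UT).ravel(),(proj(S,W(p)[iS])-US).ravel()]
r=least_squares(f,[.5,0,0],loss='soft_l1');print(r.x,np.degrees(r.x[2]));print(r.fun.reshape(-1,2).round(1).tolist())
print('post',W(r.x)[4],'bar',W(r.x)[5:7].mean(0))
E
python3 fit.py
```

```text
post [0.5718 0.073  0.0848] gap 0.0023 depth [0.5716 0.0714 0.0886] [0.5721 0.0743 0.0855]
bar+ [ 0.6019 -0.0117  0.0468] gap 0.0005 depth [ 0.602  -0.0119  0.0469] [ 0.6055 -0.0096  0.0501]
bar- [ 0.5952 -0.0812  0.0459] gap 0.0058 depth [ 0.5962 -0.0837  0.0482] [ 0.5979 -0.0763  0.0491]
hoodFL [0.5534 0.0261 0.0748] gap 0.0026 depth [0.5532 0.0245 0.0802] [0.5544 0.028  0.0761]
hoodFR [ 0.542  -0.1105  0.0755] gap 0.0045 depth [ 0.5428 -0.1124  0.0773] [ 0.5444 -0.1064  0.0779]
hoodBL [0.433  0.0377 0.0754] gap 0.0016 depth [0.4333 0.037  0.0745] [0.4348 0.0392 0.0769]
hoodBR [ 0.4193 -0.1008  0.072 ] gap 0.0005 depth [ 0.4193 -0.1009  0.0749] [ 0.4277 -0.0963  0.0777]
[ 0.49948331 -0.03742658 -0.08636968] -4.948618272973123
[[-0.8, -0.4], [-0.3, -0.2], [0.6, -0.0], [-1.6, -0.5], [-0.0, 0.4], [1.3, 0.2], [-2.6, 0.1], [-1.2, -0.6], [-0.4, -0.0], [-0.7, 1.0], [-0.1, 0.2], [0.0, -1.8], [-1.6, -1.0], [0.3, -1.7], [-0.9, -0.6], [-1.5, 0.2], [0.1, 1.0], [-0.2, 0.6], [-1.6, 0.2], [0.4, -0.2], [0.0, -1.1]]
post [0.57117237 0.07179648 0.0855    ] bar [ 0.59911056 -0.04605282  0.045     ]
```

```bash
cat > g.py <<'E'
from h import *
from scipy.spatial.transform import Rotation as Ro
YAW=np.radians(-4.95); SX=np.array([np.cos(YAW),np.sin(YAW),0]); SY=np.array([-np.sin(YAW),np.cos(YAW),0]); O=np.array([.4995,-.0374,0])
st=lambda x,y,z:O+SX*x+SY*y+np.array([0,0,z])
RT=np.c_[np.cross(SX,[0,0,-1]),SX,[0,0,-1]]
def go(p,n=None):
    o=env.observe();R=o['tool_rot'];P=o['position']
    print('t',round(o['time_s'],2),'P',P.round(4),'F',np.round(o['ft_force'],1),'w',round(o['grip_width'],4),'target',p.round(4))
    print('shift',(R.T@(p-P)/.3).round(3),'turn',(np.degrees(Ro.from_matrix(R.T@RT).as_rotvec())/45).round(4))
E
python3 - <<'E'
from g import *
go(st(.062,.115,.2)); go(st(.062,.115,.072))
E
```

```text
t 0.1 P [ 0.164  -0.5247  0.2308] F [-0.5 -0.3 -0.3] w 0.0854 target [0.5712 0.0718 0.2   ]
shift [ 1.889 -1.493  0.105] turn [-1.2000e-03 -1.3000e-03 -1.5044e+00]
t 0.1 P [ 0.164  -0.5247  0.2308] F [-0.5 -0.3 -0.3] w 0.0854 target [0.5712 0.0718 0.072 ]
shift [ 1.888 -1.492  0.532] turn [-1.2000e-03 -1.3000e-03 -1.5044e+00]
```

Call:
{"op": "step_arm", "data": {
  "targets": [
    [[0.95,-0.75,0],[0,0,-0.75]],
    [[0.95,-0.75,0],[0,0,-0.75]],
    [[0.95,-0.75,0],[0,0,-0.75]],
    [[0.95,-0.75,0],[0,0,-0.75]],
    [[0.95,-0.75,0],[0,0,-0.75]],
    [[0.95,-0.75,0],[0,0,-0.75]],
    [[0.95,-0.75,0],[0,0,-0.75]],
    [[0.95,-0.75,0],[0,0,-0.75]],
    [[0.95,-0.75,0],[0,0,-0.75]],
    [[0.95,-0.75,0],[0,0,-0.75]]
  ],
  "jaw": 50
}}

```text
time_s: 0.93
position: [0.3706, -0.2211, 0.2313]
tool_rot: [[0.624, 0.781, 0.0], [0.781, -0.624, 0.001], [0.001, -0.001, -1.0]]
ft_force: [0.1, -0.9, 0.1]
grip_width: 0.0503
gripper_force: 0.0
```

```bash
python3 -c "
from g import *
go(st(.062,.115,.18))"
```

```text
t 0.93 P [ 0.3706 -0.2211  0.2313] F [ 0.1 -0.9  0.1] w 0.0503 target [0.5712 0.0718 0.18  ]
shift [ 1.18  -0.087  0.173] turn [-2.00e-04 -1.80e-03 -7.48e-01]
```

Call:
{"op": "step_arm", "data": {
  "targets": [
    [[1,-0.07,0.1],[0,0,-0.748]],
    [[1,-0.07,0.1],[0,0,-0.748]],
    [[1,-0.07,0.1],[0,0,-0.748]],
    [[1,-0.07,0.1],[0,0,-0.748]],
    [[1,-0.07,0.1],[0,0,-0.748]],
    [[1,-0.07,0.1],[0,0,-0.748]],
    [[1,-0.07,0.1],[0,0,-0.748]],
    [[1,-0.07,0.1],[0,0,-0.748]],
    [[1,-0.07,0.1],[0,0,-0.748]],
    [[1,-0.07,0.1],[0,0,-0.748]]
  ]
}}

```text
time_s: 1.77
position: [0.5407, 0.0211, 0.2009]
tool_rot: [[0.091, 0.996, -0.001], [0.996, -0.091, -0.0], [-0.0, -0.001, -1.0]]
ft_force: [0.2, -0.8, 0.5]
grip_width: 0.0496
gripper_force: 0.0
```

```bash
python3 -c "
from g import *
go(st(.062,.115,.12));go(st(.062,.115,.058));print(RT)"
```

```text
t 1.77 P [0.5407 0.0211 0.2009] F [ 0.2 -0.8  0.5] w 0.0496 target [0.5712 0.0718 0.12  ]
shift [0.178 0.086 0.269] turn [-0.0015  0.0005 -0.0055]
t 1.77 P [0.5407 0.0211 0.2009] F [ 0.2 -0.8  0.5] w 0.0496 target [0.5712 0.0718 0.058 ]
shift [0.178 0.087 0.476] turn [-0.0015  0.0005 -0.0055]
[[ 0.08628637  0.99627038  0.        ]
 [ 0.99627038 -0.08628637  0.        ]
 [ 0.          0.         -1.        ]]
```

Call:
{"op": "step_arm", "data": {
  "targets": [
    [[0.178,0.086,0.15],[0,0,-0.005]],
    [[0.178,0.086,0.2],[0,0,-0.005]],
    [[0.178,0.086,0.2],[0,0,-0.005]],
    [[0.178,0.086,0.27],[0,0,-0.005]],
    [[0.178,0.086,0.35],[0,0,-0.005]],
    [[0.178,0.086,0.42],[0,0,-0.005]],
    [[0.178,0.086,0.475],[0,0,-0.005]],
    [[0.178,0.086,0.475],[0,0,-0.005]],
    [[0.178,0.086,0.475],[0,0,-0.005]]
  ]
}}

```text
time_s: 2.52
position: [0.5713, 0.0707, 0.0594]
tool_rot: [[0.089, 0.996, -0.001], [0.996, -0.089, -0.0], [-0.0, -0.001, -1.0]]
ft_force: [-0.9, -0.1, 0.5]
grip_width: 0.0501
gripper_force: 0.0
```

Run:
```python
from g import *
go(st(.062,.115,.058))
i=snap('scene','s1')['img'][150:270,240:400,::-1]
cv2.imwrite('pics/s1c.png',cv2.resize(i,None,fx=5,fy=5,interpolation=cv2.INTER_CUBIC))
```

```text
t 2.52 P [0.5713 0.0707 0.0594] F [-0.9 -0.1  0.5] w 0.0501 target [0.5712 0.0718 0.058 ]
shift [ 0.004 -0.001  0.005] turn [-0.0008  0.0003 -0.0038]
```

View pics/s1c.png

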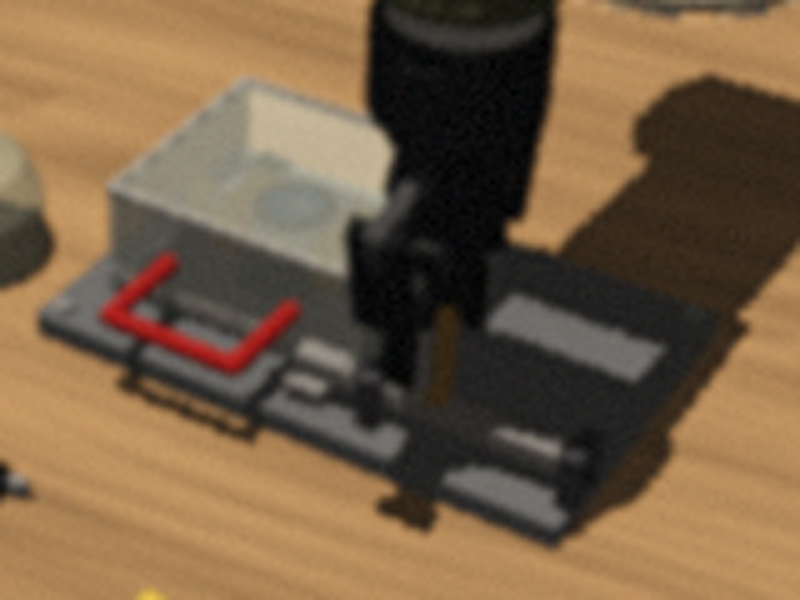

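The open fingers straddle the brass post (445,350 in the crop) with the front finger at (400,360), and nothing is touched yet. Next I'll close on the post.

Call:
{"op": "step_arm", "data": {
  "targets": [
    [[0,0,0],[0,0,0]],
    [[0,0,0],[0,0,0]],
    [[0,0,0],[0,0,0]],
    [[0,0,0],[0,0,0]],
    [[0,0,0],[0,0,0]],
    [[0,0,0],[0,0,0]],
    [[0,0,0],[0,0,0]],
    [[0,0,0],[0,0,0]]
  ],
  "jaw": 5,
  "grip_force": 25
}}

```text
time_s: 3.23
position: [0.5712, 0.0722, 0.0599]
tool_rot: [[0.087, 0.996, -0.0], [0.996, -0.087, -0.0], [-0.0, -0.0, -1.0]]
ft_force: [-4.5, -1.5, 7.3]
grip_width: 0.0127
gripper_force: 24.5
```

Call:
{"op": "step_arm", "data": {
  "targets": [
    [[0.02,0,0],[0,0,0]],
    [[0.04,0,0],[0,0,0]],
    [[0.06,0,0],[0,0,0]],
    [[0.08,0,0],[0,0,0]],
    [[0.1,0,0],[0,0,0]],
    [[0.12,0,0],[0,0,0]],
    [[0.135,0,0],[0,0,0]],
    [[0.145,0,0],[0,0,0]],
    [[0.145,0,0],[0,0,0]],
    [[0.145,0,0],[0,0,0]]
  ]
}}

```text
time_s: 4.07
position: [0.575, 0.1152, 0.0599]
tool_rot: [[0.087, 0.996, -0.0], [0.996, -0.087, -0.001], [-0.001, -0.0, -1.0]]
ft_force: [-4.2, -3.1, 6.9]
grip_width: 0.0133
gripper_force: 24.5
```

Call:
{"op": "step_arm", "data": {
  "targets": [
    [[0.005,0,0],[0,0,0]],
    [[0.01,0,0],[0,0,0]],
    [[0.015,0,0],[0,0,0]],
    [[0.015,0,0],[0,0,0]],
    [[0.015,0,0],[0,0,0]]
  ]
}}

```text
time_s: 4.48
position: [0.5751, 0.1158, 0.0599]
tool_rot: [[0.087, 0.996, -0.002], [0.996, -0.087, -0.008], [-0.008, -0.001, -1.0]]
ft_force: [-7.3, -23.8, 9.0]
grip_width: 0.0132
gripper_force: 24.7
```

Call:
{"op": "step_arm", "data": {
  "targets": [
    [[-0.013,0,0],[0,0,0]],
    [[-0.013,0,0],[0,0,0]],
    [[-0.013,0,0],[0,0,0]]
  ]
}}

```text
time_s: 4.73
position: [0.575, 0.1153, 0.0599]
tool_rot: [[0.088, 0.996, -0.0], [0.996, -0.088, -0.001], [-0.002, -0.0, -1.0]]
ft_force: [-4.7, -5.2, 7.6]
grip_width: 0.013
gripper_force: 24.5
```

Call:
{"op": "step_arm", "data": {
  "targets": [
    [[0,0,0],[0,0,0]],
    [[0,0,0],[0,0,0]],
    [[0,0,0],[0,0,0]],
    [[0,0,0],[0,0,0]],
    [[0,0,-0.1],[0,0,0]],
    [[0,0,-0.2],[0,0,0]],
    [[0,0,-0.3],[0,0,0]],
    [[0,0,-0.35],[0,0,0]],
    [[0,0,-0.35],[0,0,0]],
    [[0,0,-0.35],[0,0,0]]
  ],
  "jaw": 36
}}

```text
time_s: 5.57
position: [0.5755, 0.1163, 0.1641]
tool_rot: [[0.087, 0.996, 0.001], [0.996, -0.087, 0.0], [0.0, 0.001, -1.0]]
ft_force: [-0.2, -0.8, -0.7]
grip_width: 0.036
gripper_force: 0.0
```

Run:
```python
from g import *
go(st(.1,0,.1));go(st(.1,0,.027))
i=snap('scene','s2')['img'][150:270,240:400,::-1]
cv2.imwrite('pics/s2c.png',cv2.resize(i,None,fx=5,fy=5,interpolation=cv2.INTER_CUBIC))
d=load('s2')
for y in(.115,.15,.16): print(y,(proj(d,st(.062,y,.0855))[0]-[240,150])*5+2)
```

```text
t 5.57 P [0.5755 0.1163 0.1641] F [-0.2 -0.8 -0.7] w 0.036 target [ 0.5991 -0.046   0.1   ]
shift [-0.532  0.125  0.214] turn [ 0.0015 -0.0002 -0.0013]
t 5.57 P [0.5755 0.1163 0.1641] F [-0.2 -0.8 -0.7] w 0.036 target [ 0.5991 -0.046   0.027 ]
shift [-0.532  0.125  0.457] turn [ 0.0015 -0.0002 -0.0013]
0.115 [438.63495137 309.83672654]
0.15 [511.65366828 336.937205  ]
0.16 [532.95418229 344.84495839]
```

View pics/s2c.png

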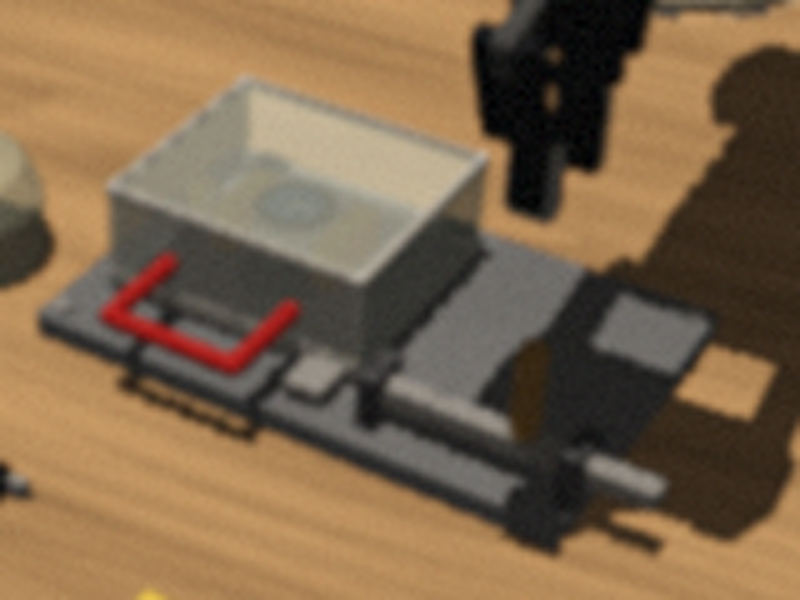

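The post top is now at (533,346), which matches the projection for y = 0.160, so the bolt is at its stop. The hood is still shut. Next is the bar.

Call:
{"op": "step_arm", "data": {
  "targets": [
    [[-0.13,0.03,0],[0,0,0]],
    [[-0.26,0.06,0],[0,0,0]],
    [[-0.4,0.1,0],[0,0,0]],
    [[-0.532,0.125,0.02],[0,0,0]],
    [[-0.532,0.125,0.1],[0,0,0]],
    [[-0.532,0.125,0.2],[0,0,0]],
    [[-0.532,0.125,0.25],[0,0,0]],
    [[-0.532,0.125,0.25],[0,0,0]]
  ]
}}

```text
time_s: 6.28
position: [0.5963, -0.0458, 0.0838]
tool_rot: [[0.088, 0.996, -0.009], [0.996, -0.088, 0.003], [0.002, -0.01, -1.0]]
ft_force: [-0.3, -0.4, 0.2]
grip_width: 0.0359
gripper_force: 0.0
```

Run:
```python
from g import *
go(st(.1,0,.027))
i=snap('scene','s3')['img'][150:270,230:390,::-1]
cv2.imwrite('pics/s3c.png',cv2.resize(i,None,fx=5,fy=5,interpolation=cv2.INTER_CUBIC))
```

```text
t 6.28 P [ 0.5963 -0.0458  0.0838] F [-0.3 -0.4  0.2] w 0.0359 target [ 0.5991 -0.046   0.027 ]
shift [-0.     0.011  0.189] turn [-0.0121 -0.0024 -0.0023]
```

View pics/s3c.png

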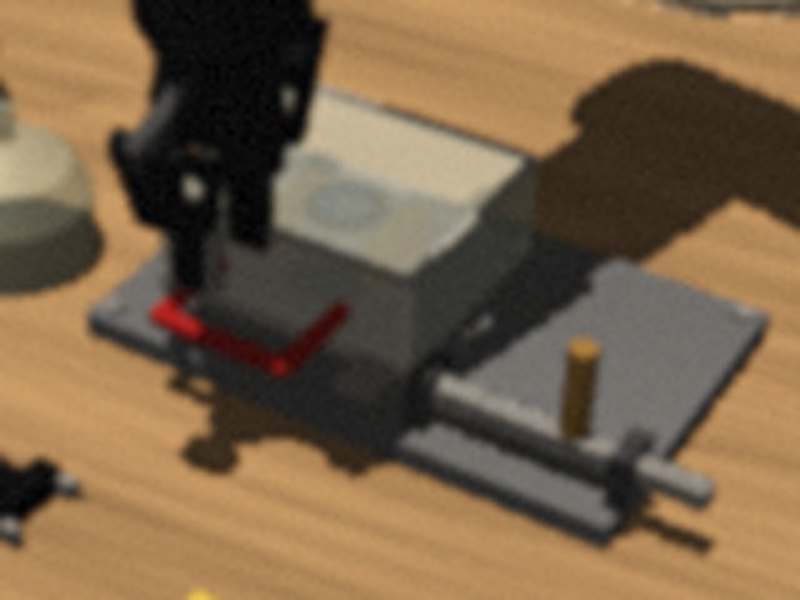

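The fingers are open above the bar, front finger at (185,270), over its middle. The bar runs from (165,315) to (285,365), and the post is back at (583,350). Next I'll descend.

Call:
{"op": "step_arm", "data": {
  "targets": [
    [[0,0,0.03],[0,0,0]],
    [[0,0,0.06],[0,0,0]],
    [[0,0,0.1],[0,0,0]],
    [[0,0,0.14],[0,0,0]],
    [[0,0,0.17],[0,0,0]],
    [[0,0,0.2],[0,0,0]],
    [[0,0,0.2],[0,0,0]],
    [[0,0,0.2],[0,0,0]],
    [[0,0,0.2],[0,0,0]]
  ]
}}

```text
time_s: 7.08
position: [0.5992, -0.0461, 0.0294]
tool_rot: [[0.087, 0.996, 0.001], [0.996, -0.087, -0.0], [-0.0, 0.001, -1.0]]
ft_force: [-0.0, -0.5, 0.4]
grip_width: 0.0359
gripper_force: 0.0
```

Call:
{"op": "step_arm", "data": {
  "targets": [
    [[0,0,0],[0,0,0]],
    [[0,0,0],[0,0,0]],
    [[0,0,0],[0,0,0]],
    [[0,0,0],[0,0,0]],
    [[0,0,0],[0,0,0]],
    [[0,0,0],[0,0,0]],
    [[0,0,0],[0,0,0]],
    [[0,0,0],[0,0,0]]
  ],
  "jaw": 2,
  "grip_force": 30
}}

```text
time_s: 7.75
position: [0.5989, -0.0461, 0.0289]
tool_rot: [[0.087, 0.996, 0.0], [0.996, -0.087, -0.0], [-0.0, 0.0, -1.0]]
ft_force: [0.2, -0.8, 2.1]
grip_width: 0.0087
gripper_force: 29.3
```

Run:
```python
import numpy as np
a0=np.arctan2(23,175);f=lambda t:176.5*np.array([np.cos(a0+np.radians(t)),-np.sin(a0+np.radians(t))])/300
for s in(0,25):
    print([[round(float(v),3) for v in f(s+2.5*k)-f(s)] for k in range(1,11)])
```

```text
[[-0.004, -0.025], [-0.009, -0.051], [-0.015, -0.075], [-0.022, -0.1], [-0.03, -0.124], [-0.04, -0.148], [-0.05, -0.172], [-0.061, -0.195], [-0.074, -0.217], [-0.087, -0.239]]
[[-0.014, -0.021], [-0.029, -0.042], [-0.045, -0.062], [-0.062, -0.081], [-0.08, -0.1], [-0.099, -0.118], [-0.118, -0.135], [-0.138, -0.151], [-0.159, -0.166], [-0.18, -0.18]]
```

Call:
{"op": "step_arm", "data": {
  "targets": [
    [[0,-0.004,-0.025],[0,0,0]],
    [[0,-0.009,-0.051],[0,0,0]],
    [[0,-0.015,-0.075],[0,0,0]],
    [[0,-0.022,-0.1],[0,0,0]],
    [[0,-0.03,-0.124],[0,0,0]],
    [[0,-0.04,-0.148],[0,0,0]],
    [[0,-0.05,-0.172],[0,0,0]],
    [[0,-0.061,-0.195],[0,0,0]],
    [[0,-0.074,-0.217],[0,0,0]],
    [[0,-0.087,-0.239],[0,0,0]]
  ]
}}

```text
time_s: 8.58
position: [0.5737, -0.0439, 0.1021]
tool_rot: [[0.088, 0.996, 0.004], [0.996, -0.088, -0.001], [-0.0, 0.004, -1.0]]
ft_force: [6.1, 0.5, 1.0]
grip_width: 0.0086
gripper_force: 29.2
```

Call:
{"op": "step_arm", "data": {
  "targets": [
    [[0,-0.014,-0.021],[0,0,0]],
    [[0,-0.029,-0.042],[0,0,0]],
    [[0,-0.045,-0.062],[0,0,0]],
    [[0,-0.062,-0.081],[0,0,0]],
    [[0,-0.08,-0.1],[0,0,0]],
    [[0,-0.099,-0.118],[0,0,0]],
    [[0,-0.118,-0.135],[0,0,0]],
    [[0,-0.138,-0.151],[0,0,0]],
    [[0,-0.159,-0.166],[0,0,0]],
    [[0,-0.18,-0.18],[0,0,0]]
  ]
}}

```text
time_s: 9.42
position: [0.5213, -0.0394, 0.1576]
tool_rot: [[0.088, 0.996, 0.009], [0.996, -0.088, -0.002], [-0.001, 0.009, -1.0]]
ft_force: [10.7, 1.5, 11.1]
grip_width: 0.0088
gripper_force: 29.8
```

Call:
{"op": "step_arm", "data": {
  "targets": [
    [[0,0,0],[0,0,0]],
    [[0,0,0],[0,0,0]],
    [[0,0,0],[0,0,0]],
    [[0,0,0],[0,0,0]],
    [[0,0,0],[0,0,0]],
    [[0,0,0],[0,0,0]],
    [[0,0,0],[0,0,0]],
    [[0,0,0],[0,0,0]]
  ]
}}

```text
time_s: 10.08
position: [0.5215, -0.0394, 0.1574]
tool_rot: [[0.088, 0.996, 0.009], [0.996, -0.088, -0.002], [-0.001, 0.009, -1.0]]
ft_force: [9.0, 0.8, 12.2]
grip_width: 0.0085
gripper_force: 30.1
```

Run:
```python
from g import *
go(st(.02,0,.155))
H=st(-.075,0,.022);P=env.observe()['position']+[0,0,.017];v=P-H
print('angle',np.degrees(np.arctan2(v[2],v@SX))-7.49,'r',np.hypot(v[2],v@SX))
d=snap('scene','s4');i=d['img'][100:250,230:390,::-1]
cv2.imwrite('pics/s4c.png',cv2.resize(i,None,fx=4,fy=4,interpolation=cv2.INTER_CUBIC))
def P(x,y,z,t):
    c,s=np.cos(np.radians(t)),np.sin(np.radians(t));return st(-.075+x*c-z*s,y,.022+x*s+z*c)
for t in(45,50,55):
    print(t,'FL,FR,BL top; bar+ bar-',[((proj(d,P(*q,t))[0]-[230,100])*4+1.5).round().tolist() for q in[(.125,.07,.053),(.125,-.07,.053),(0,.07,.053),(.175,.034,.023),(.175,-.034,.023)]])
```

```text
t 10.08 P [ 0.5215 -0.0394  0.1574] F [ 9.   0.8 12.2] w 0.0085 target [ 0.5194 -0.0391  0.155 ]
shift [ 0.    -0.007  0.008] turn [ 0.0116  0.001  -0.0016]
angle 50.0119958886656 r 0.1807055339712448
45 FL,FR,BL top; bar+ bar- [[398.0, 257.0], [192.0, 193.0], [453.0, 319.0], [294.0, 261.0], [191.0, 227.0]]
50 FL,FR,BL top; bar+ bar- [[408.0, 243.0], [202.0, 180.0], [455.0, 321.0], [306.0, 237.0], [203.0, 205.0]]
55 FL,FR,BL top; bar+ bar- [[418.0, 230.0], [212.0, 168.0], [457.0, 324.0], [319.0, 215.0], [215.0, 183.0]]
```

View pics/s4c.png

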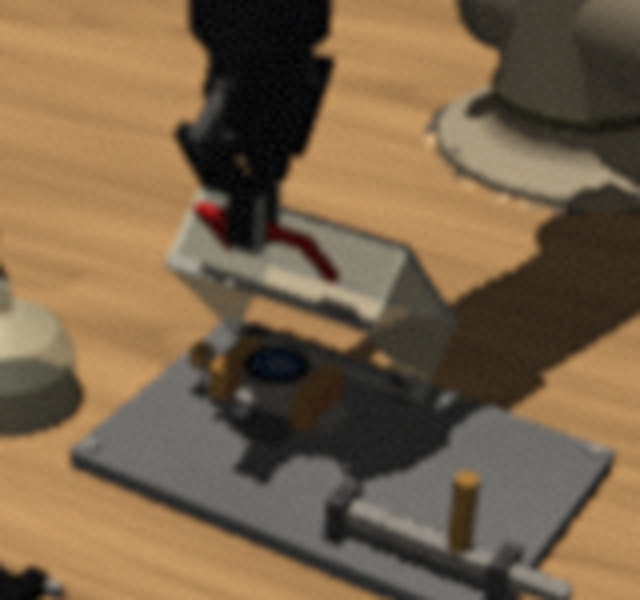

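The front-left hood corner is at (408,246) and the bar ends at (303,238) and (203,207). These match the 50° projections to within a degree. The post is still at the back, at (465,480). I'll ease the residual strain slightly and check that it holds steady.

Call:
{"op": "step_arm", "data": {
  "targets": [
    [[0,0.003,-0.003],[0,0,0]],
    [[0,0.003,-0.003],[0,0,0]],
    [[0,0.003,-0.003],[0,0,0]],
    [[0,0.003,-0.003],[0,0,0]],
    [[0,0.003,-0.003],[0,0,0]],
    [[0,0.003,-0.003],[0,0,0]],
    [[0,0.003,-0.003],[0,0,0]],
    [[0,0.003,-0.003],[0,0,0]],
    [[0,0.003,-0.003],[0,0,0]],
    [[0,0.003,-0.003],[0,0,0]]
  ]
}}

```text
time_s: 10.97
position: [0.5214, -0.0394, 0.1575]
tool_rot: [[0.088, 0.996, 0.006], [0.996, -0.088, -0.001], [-0.001, 0.006, -1.0]]
ft_force: [7.0, -0.1, 7.4]
grip_width: 0.0085
gripper_force: 29.7
```

Steady, with the strain reduced. Handing in.

```bash
python3 -c "
from rig import close_job
print(close_job())"
```

```text
the job is handed in; nothing more can be done
None
```

The bolt was slid back to its stop with the hood shut, and the hood was then raised to about 50°. The gripper was still holding the bar steady there when I handed the job in at about 11 s; the four loose items on the bench were never touched.

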